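# Put the under-sink pull-out tray in order

### The arm

A 6-joint arm with a two-finger parallel gripper is mounted at the origin on the work surface. World frame = base frame: x ahead of the robot, y to its left, z up, the work surface at z = 0. Lengths are in m, angles in rad, forces in N, time in s.
With the tool pointing down it reaches from about 0.375 to 0.9 m from the base axis. Payload 3.1 kg.
Tool frame: the origin (TCP) lies between the finger pads; the fingertips stand 19 mm ahead of it and the grasp point (between the pads) is the TCP; z points along the fingers, y is the line along which they close (so a half turn about z gives the same grasp; the last joint's range is limited). The gripper opens to 87 mm and grips with 3 to 60 N. Pads are 19 mm wide; open, the fingers measure 117 mm over their backs; the gripper's body (75 mm by 190 mm) begins 51 mm behind the grasp point.
Start: joints at [1.052, 0.527, 1.433, -0, 1.181, -0.178], TCP at [0.208, 0.589, 0.242] pointing down, gripper open.
Joint ranges: [-3.08, 3.08], [-0.75, 2.2], [0.22, 2.44], [-1.43, 4.57], [0, 2.65], [-2.85, 2.85]. Speed limits (rad/s): [2.79, 2.79, 3.14, 3.14, 3.14, 3.14].

### API

Orientations are given as a unit quaternion [x, y, z, w].
In Python, from rig import robot, camera, camera_info, hand_in gives the robot as it stands.
- The arm moves only by the shell command python3 -m handwheel 'ROWS' [FORCE]. ROWS is a JSON object of lists of equal length, an entry for each row: "hand": the opening, from 0 (shut) to 1 (fully open); "translation": the shift along the world's x, y, z in mm, a list of three; "turn": the turn, a rotation vector about the world's x, y, z in rad, a list of three. In form: {"hand": [hand, ...], "translation": [[tx, ty, tz], ...], "turn": [[ax, ay, az], ...]}. A call has 1 to 12 rows; each row is the pose to reach, as a shift and turn from the pose commanded when the call began; what a row does not reach only later rows make up. A row lasts 1/12 s, in which the tool goes at most 41.7 mm and 7.16 degrees, less where a joint would pass 70% of its speed; a pose out of reach is approached as far as the arm can. A call with a gripper value outside its range is refused whole. The fingers move at their own pace and stop on an object; FORCE is the grip in N (left out, the last holds). Time passes only in rows, so rows that repeat a pose let the fingers close. It gives the time, the measured TCP pose, the force, the opening and the grip force at its end, in the units of the state.
- robot.get_obs(): the state, without advancing time (a new reading comes with each control period).
- camera(name): name is "scene" or "side" or "wrist"; returns (picture, depth): 384x512x3 uint8, red, green, blue; 384x512 float32, m along the optical axis (not along the pixel's ray), 0 where there is no reading.
- camera_info(name): a dict with "vertical_fov" (degrees; the focal length in pixels is half the picture's height over the tangent of half this angle, whatever the lens; pixels are square), "cx", "cy" (the principal point, pixels), "k1" (the pictures are not rectified: a ray, as slopes to the right and down, at radius r is drawn at 1 + k1 r^2 times it, then the intrinsics apply), "world_from_camera" (4x4, takes a point from camera to world coordinates). Camera axes: x right, y down, z forward; pixel columns grow to the right and rows downward; lengths in m; the calibration is good to about 2 mm. A picture is of the moment at which its call begins: read the wrist's pose just before it. camera_info takes no time and is no camera call; for the wrist camera it gives the pose at the moment of the call.
- hand_in(): hands the job in; it is judged then, once.
The state is a dict: "time": time; "q": joint angles; "joint_velocities": joint speeds; "joint_torque": joint torques, N m; "position": TCP position; "tool_rot": TCP orientation; "ft_force": force on the tool from outside, world axes, zero at the start; "moment": the same for the moment, N m; "grip_width": finger opening in m; "grip_force": force on a finger pad.
Only numpy, scipy, OpenCV 4.12 (cv2) and the standard library are available. Lean on these libraries where they do the work, as an engineer would, in place of code of your own. Each camera call takes 0.05 s, during which the arm holds its last target. There are 200 camera calls.

### The job

Put this under-sink tray in order, the side with its bar handle being its front: lay the pipe wrench flat along the inside of the tray's front wall, in the half that the dustpan leaves free, and set the soap dish on the liner behind the middle of the wrench (between it and the retaining lip) with the bar of soap resting flat inside the dish. Lay the scrubbing brush, bristles down, inside the pan of the dustpan, and lift the orange bottle over the retaining lip and stand it upright in the narrow bay behind it, between the spray can and the tub and touching neither. Leave the dustpan, the spray can and the tub where they are.

Things in the scene. Friction and masses are not known exactly. Their poses are not given: they have to be found in the camera images.
- tray: Fixed aluminium tray. Origin: underside centre; x to the back, y left, z up. mm: front inner face x -164, back +164, sides y +-230; walls 3 thick, tops z 42. Things rest on a ribbed grey liner, z 8. Retaining lip: upright strip across the full width, x 76 to 79, top z 40; behind it the bay, midline x 121.5. Bar handle stands 35 out of the front wall; runners make it 490 wide outside.
- wrench: Stainless steel pipe wrench lying flat in the tray, 200 mm long, 0.45 kg. x runs along it to the head; origin on the underside, on the handle's midline near the balance point, 115 mm from the handle's end, 85 mm from the head's. Grip at the origin: handle 20 mm wide (y), 16 mm thick. The head (x 23 to 85 mm) spans y -25 to +29 mm, 20 mm thick.
- soap_dish: White ceramic soap dish, 116 mm (x) by 64 mm (y) by 22 mm high, about 0.22 kg, straight sides from 5 to 22 mm height. Origin: centre of the underside. Inside the 4 mm rim the hollow is 108 by 56 mm, its ridged floor 16 mm above the underside (rim 6 mm above it).
- soap: Cream-coloured bar of soap with rounded edges, 68 mm (x) by 40 mm (y) by 22 mm high, about 0.09 kg. Origin: centre of the underside.
- brush: Wooden scrubbing brush lying bristles down, 104 mm (x) by 44 mm (y) by 35 mm high, about 0.10 kg; the wooden back is the top 15 mm (20 to 35 mm), the bristles below are stiff, 96 by 36 mm. Origin: centre of the underside.
- bottle: Orange plastic bottle, upright, 58 mm diameter, 178 mm high, about 0.40 kg, with a white twist cap of 34 mm diameter that takes up the top 30 mm (148 to 178 mm) and is a sound place to hold it. The cap stays on. Origin: centre of the underside, z along the bottle.
- dustpan: Blue plastic hand dustpan, loose, in the tray's left or right half, handle to the tray's front; 212 (x) by 150 (y) mm. Origin: underside, centre of the footprint; x from handle to the pan's open edge. Pan floor 3 mm thick, inside x -28 to 106, y -72 to 72; back wall 36 high, side walls fall from 36 to 14 at the open edge. Handle x -106 to -31, top 28 high.
- spray_can: Short aluminium spray can with a white cap, 52 mm diameter, 125 mm high, standing loose in the bay behind the lip. Origin: centre of the underside; its y axis runs along the bay, like the tray's.
- tub: Squat round white tub with a grey screw lid, 76 mm diameter, 92 mm high, standing loose in the bay behind the lip, on the other side of the gap from the spray can. Origin: centre of the underside; its y axis runs along the bay, like the tray's.
Things that resemble listed ones, but are neither listed nor needed, are in the scene too. Of the things that look like the brush, take the one that is farthest from the robot's base at the start.

How it is judged:
By the outcome, as a careful person would: the job done as asked, in the order asked, and still so for the second after the job is handed in, with the robot touching nothing.
It also fails if it takes over 128 s, if anything falls off the work surface, if the arm or the gripper's body presses on something with over 40 N, if the wrist force passes 120 N, or if a joint passes its speed limit or range.

## Working session

There is one attempt and no reset: what is moved stays moved. The work goes in short steps, Python scripts to look and compute and a shell command to move; the robot and the scene stay as the last step left them, time stands still between calls to the robot, and variables do not carry over. Pictures are saved under pics/ and viewed, at most 14 in all, crops included, and the job is handed in when it is done.

```bash
mkdir -p pics; ls; cat > h.py <<'E'
import numpy as np, cv2, json
from rig import robot, camera, camera_info
def rays(info,shape=(384,512)):
    f=shape[0]/2/np.tan(np.radians(info["vertical_fov"])/2)
    K=np.array([[f,0,info["cx"]],[0,f,info["cy"]],[0,0,1]]);return K,np.array([info["k1"],0,0,0.])
def pt(info,d,u,v,z=None):
    "world point of pixel; by depth, or on plane z if given"
    K,D=rays(info); s=cv2.undistortPoints(np.array([[[u,v]]],float),K,D)[0,0]
    T=np.array(info["world_from_camera"]); r=np.array([s[0],s[1],1.])
    if z is None:
        p=d[int(round(v))-1:int(round(v))+2,int(round(u))-1:int(round(u))+2]; p=p[p>0]; t=np.median(p) if len(p) else 0
    else: t=(z-T[2,3])/(T[:3,:3]@r)[2]
    return T[:3,:3]@(r*t)+T[:3,3]
def cloud(info,d):
    K,D=rays(info); v,u=np.mgrid[0:384,0:512]
    s=cv2.undistortPoints(np.stack([u.ravel(),v.ravel()],1)[:,None].astype(float),K,D)[:,0]
    T=np.array(info["world_from_camera"]); z=d.ravel()
    P=np.c_[s*z[:,None],z]@T[:3,:3].T+T[:3,3]
    P[z==0]=np.nan
    return P.reshape(384,512,3)
def snap(name,tag):
    i=camera_info(name); p,d=camera(name)
    np.savez(f"pics/{tag}.npz",p=p,d=d,i=json.dumps({k:np.array(v).tolist() for k,v in i.items()}))
    return i,p,d
def load(tag):
    z=np.load(f"pics/{tag}.npz"); return json.loads(str(z["i"])),z["p"],z["d"]
def save(p,fn,crop=None,scale=1.5):
    if crop: p=p[crop[1]:crop[3],crop[0]:crop[2]]
    cv2.imwrite("pics/"+fn,cv2.resize(p[:,:,::-1],None,fx=scale,fy=scale,interpolation=cv2.INTER_CUBIC))
E
python3 - <<'E'
from h import *
for n in("scene","side"):
    i,p,d=snap(n,n+"0"); save(p,n+"0.png"); print(n,i["vertical_fov"],i["k1"],np.round(i["world_from_camera"],3).tolist())
print(camera_info("wrist")["world_from_camera"], robot.get_obs()["time"],robot.get_obs()["tool_rot"])
E
```

```text
pics
scene 50.877566352616995 0.008041658632503291 [[0.389, 0.781, -0.489, 1.015], [0.921, -0.324, 0.215, -0.205], [0.01, -0.534, -0.846, 0.945], [0.0, 0.0, 0.0, 1.0]]
side 44.53830269553791 -0.045292770993162125 [[0.726, -0.54, 0.425, -0.181], [-0.687, -0.574, 0.446, -0.674], [0.003, -0.616, -0.788, 1.262], [0.0, 0.0, 0.0, 1.0]]
[[ 0.33334446  0.90893258  0.25044566  0.13908193]
 [ 0.94280379 -0.32092398 -0.09015993  0.61292118]
 [-0.00157528  0.26617544 -0.96392331  0.38424864]
 [ 0.          0.          0.          1.        ]] 0.1 [ 1.69074112e-01  9.85602845e-01 -9.29967001e-04 -3.35426110e-04]
```

View pics/scene0.png

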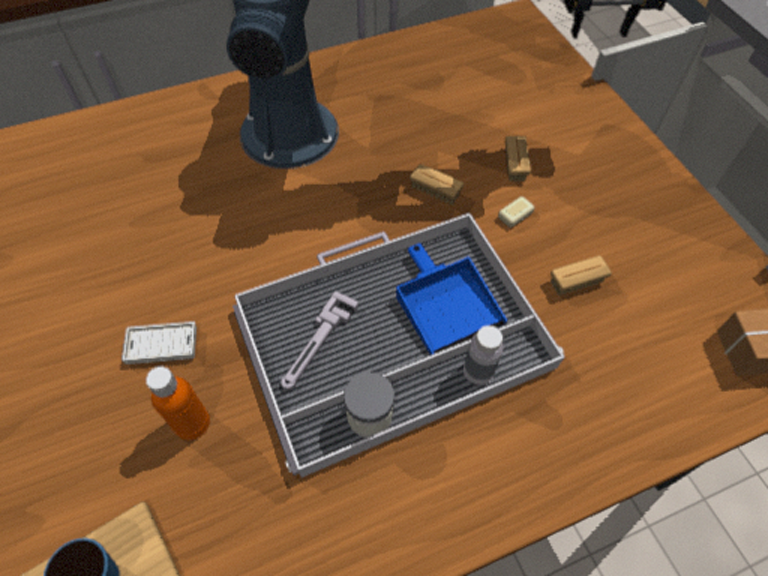

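View pics/side0.png

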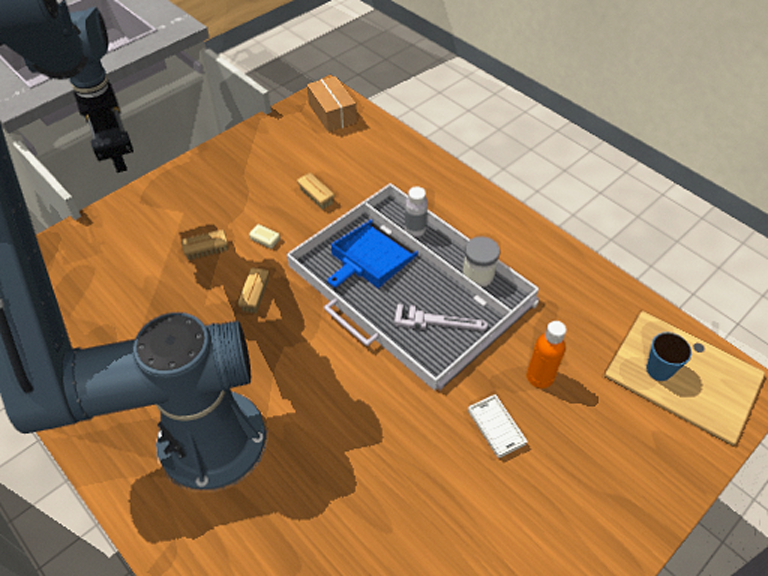

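Scene view, pixels in the 1.5x picture:
- **Tray:** the handle is at (355,248) and the wrench lies at (320,340).
- **Dustpan:** it is in the tray's robot-left half, at (450,300).
- **Bay:** tub at (369,405), spray can at (483,355).
- **Outside the tray:** dish (160,342), bottle (180,403), soap (516,211).
- **Brush-like things:** (437,184), (518,157) and (580,274). The last looks farthest from the base. I'll check that by distance and with a crop.

```bash
cat >> h.py <<'E'
def obj(P,box,zlo,zhi):
    "points of a world-xy box [x0,x1,y0,y1] and z band"
    Q=P.reshape(-1,3); x0,x1,y0,y1=box
    return Q[(Q[:,0]>x0)&(Q[:,0]<x1)&(Q[:,1]>y0)&(Q[:,1]<y1)&(Q[:,2]>zlo)&(Q[:,2]<zhi)]
def rect(Q):
    (c,s,a)=cv2.minAreaRect((Q[:,:2]*1000).astype(np.float32))
    if s[0]<s[1]: s=s[::-1]; a+=90
    return np.round(c,1),np.round(s,1),round((a+90)%180-90,1),len(Q)
E
python3 - <<'E'
from h import *
i,p,d=load("scene0"); P=cloud(i,d); j,ps,ds=load("side0"); S=cloud(j,ds)
for n,u,v in [("b1",437,180),("b2",518,150),("b3",580,268),("soap",517,208),("dish",160,342),("btl",160,378),("tub",369,390),("can",488,335),("wr",320,335),("pan",450,300)]:
    q=P[int(v/1.5),int(u/1.5)]; print(n,np.round(q*1000),round(np.hypot(q[0],q[1]),3))
    r=.11
    for nm,C in(("sc",P),("si",S)):
        if n in("b1","b2","b3","soap","dish","btl"):
            r=.075; Q=obj(C,(q[0]-r,q[0]+r,q[1]-r,q[1]+r),.008 if n!="btl" else .155,.25)
            if len(Q)>5: print("   ",nm,*rect(Q),"ztop",np.round(np.percentile(Q[:,2],95)*1000,1))
            zt=np.percentile(Q[:,2],95); Q=Q[Q[:,2]>zt-.007]
            if len(Q)>5: print("    top",nm,*rect(Q))
# tray corners (outer tops) in scene, at z=.042
for u,v in [(238,297),(470,216),(562,353),(294,470)]:
    print("corner",np.round(pt(i,d,u/1.5,v/1.5,.042)*1000))
for u,v in [(289,257),(391,186),(537,301),(440,386)]:
    print("corner side",np.round(pt(j,ds,u/1.5,v/1.5,.042)*1000))
a=cv2.resize(p[75:290,60:420],None,fx=2.2,fy=2.2,interpolation=cv2.INTER_CUBIC); cv2.imwrite("pics/crop1.png",a[:,:,::-1])
b=np.hstack([cv2.resize(p[80:205,260:420],(480,375),interpolation=cv2.INTER_CUBIC)]); 
cv2.imwrite("pics/crop2.png",b[:,:,::-1])
E
```

```text
b1 [279. 225.  34.] 0.358
    sc [278.4 224.5] [103.7  47.3] 35.1 489 ztop 37.3
    top sc [278.4 224.5] [103.7  47.3] 35.1 384
    si [281.7 228.7] [144.7 135.4] 85.5 396 ztop 40.4
    top si [277.9 224.6] [106.8  45.5] 36.6 284
b2 [267. 419.  34.] 0.497
    sc [275.8 413. ] [106.3  44.3] -23.6 399 ztop 37.2
    top sc [275.8 413. ] [106.3  44.3] -23.6 344
    si [263.9 410.2] [128.6 128.5] -1.7 380 ztop 38.9
    top si [273.  412.5] [103.2  48.3] -24.7 237
b3 [572. 376.  33.] 0.684
    sc [582.6 372.5] [105.3  44.9] 87.0 597 ztop 37.4
    top sc [582.7 372.7] [105.7  44. ] 87.9 505
    si [560.4 358. ] [128.5 122.2] 22.9 306 ztop 39.7
    top si [579.9 369.5] [107.6  42.7] 88.8 164
soap [394. 346.  22.] 0.525
    sc [375.2 369.8] [141.   59.6] -47.7 318 ztop 32.4
    top sc [360.6 365.2] [126.3  29.5] -41.5 37
    si [384.9 343.9] [143.1 128.2] -89.3 203 ztop 29.8
    top si [374.  369.9] [134.   46.1] -50.6 85
dish [ 422. -368.   18.] 0.56
    sc [ 421.9 -367.1] [116.5  66.9] 73.4 1146 ztop 23.4
    top sc [ 421.9 -367.1] [116.5  66.9] 73.4 546
    si [ 407.6 -362.9] [117.   97.2] 74.1 851 ztop 23.9
    top si [ 421.9 -366.8] [116.4  67.9] 73.4 404
btl [ 579. -351.  177.] 0.677
    sc [ 579.6 -350.4] [33.4 33.1] -10.8 289 ztop 180.4
    top sc [ 579.3 -351.4] [32.2 32.2] 70.0 210
    si [ 576.2 -350.1] [35.2 33.3] -3.0 144 ztop 181.1
    top si [ 578.  -350.5] [34.7 31.3] 10.6 97
tub [675. -81. 100.] 0.68
can [674. 114. 135.] 0.684
wr [ 516. -110.   22.] 0.528
pan [534. 133.  11.] 0.55
corner [ 402. -219.   42.]
corner [394. 241.  42.]
corner [714. 249.  42.]
corner [ 727. -223.   42.]
corner side [386. 231.  42.]
corner side [716. 239.  42.]
corner side [ 700. -238.   42.]
corner side [ 392. -240.   42.]
```

View pics/crop2.png

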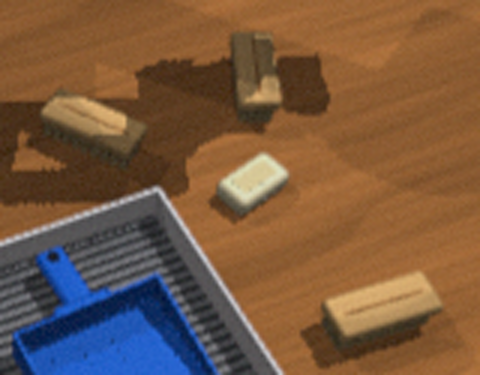

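View pics/crop1.png

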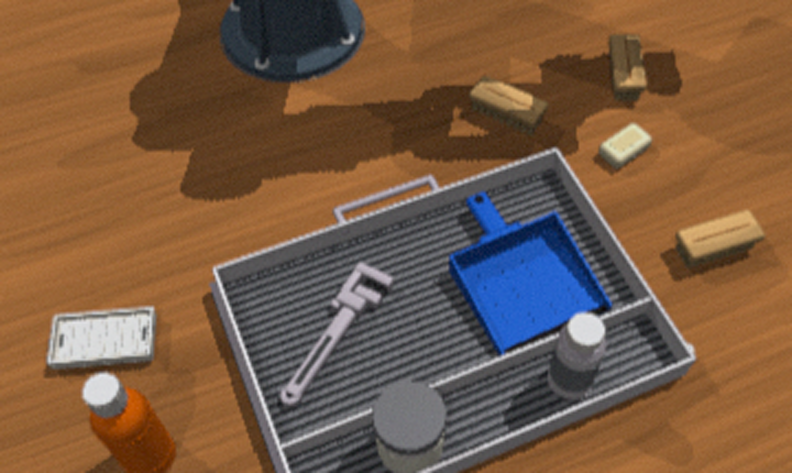

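Crop shows three brush-like things, all bristles down: (90,128) at 0.36 m, (255,75) at 0.50 m and (380,308) at 0.68 m from the base. The last is the one to take, since it is farthest. Next I'll fit the tray, containers, dustpan, wrench and soap.

```bash
cat > fit.py <<'E'
from h import *
from scipy.optimize import least_squares
def local(Q,t): # world->tray mm
    c,s=np.cos(t[2]),np.sin(t[2]); q=Q[:,:2]*1000-t[:2]; return np.c_[q[:,0]*c+q[:,1]*s,-q[:,0]*s+q[:,1]*c]
def fittray(Q,t0):
    def res(t):
        l=local(Q,t); x,y=l.T
        e=np.stack([np.hypot(np.abs(x)-165.5,np.maximum(np.abs(y)-231.5,0)),np.hypot(np.abs(y)-231.5,np.maximum(np.abs(x)-165.5,0)),np.hypot(x-77.5,np.maximum(np.abs(y)-231.5,0))])
        return np.minimum(e.min(0),15)
    return least_squares(res,t0,loss="soft_l1",f_scale=3,x_scale=[10,10,.02])
def circ(Q,r):
    Q=Q[:,:2]*1000
    return least_squares(lambda c:np.hypot(*(Q-c).T)-r,Q.mean(0),loss="soft_l1",f_scale=1).x
E
python3 - <<'E'
from fit import *
i,p,d=load("scene0"); P=cloud(i,d); j,ps,ds=load("side0"); S=cloud(j,ds)
for C in(P,S):
    Q=obj(C,(.36,.76,-.28,.30),.034,.046); f=fittray(Q,[557,6,.0]); t=f.x; print("tray",np.round(t,4),len(Q),round(np.median(np.abs(f.fun)),2))
    f2=fittray(Q,[557,6,.04]).x; print(np.round(f2,4))
    for n,b,z,r in(("tub",(.62,.75,-.15,-.02),.094,38),("can",(.63,.72,.07,.16),.127,26)):
        T=obj(C,b,z,.15); c=rect(T); print(n,*c,np.round(local(np.r_[c[0],0][None]/1000,t),1))
    W=obj(C,(.4,.62,-.2,-.0),.020,.033); print("wrench",*rect(W))
    so=obj(C,(.35,.44,.305,.39),.006,.03); print("soap",*rect(so),"top",*rect(so[so[:,2]>.019]))
    D=obj(C,(.41,.63,.02,.24),.038,.06); print("panrim",*rect(D))
E
```

```text
tray [5.585586e+02 1.138500e+01 1.670000e-02] 2191 1.51
[5.585586e+02 1.138500e+01 1.670000e-02]
tub [682.9 -84.9] [75.6 74.6] 54.9 863 [[122.7 -98.3]]
can [677.9 115.7] [38.2 37.8] 17.6 220 [[121.1 102.3]]
wrench [ 520.1 -120.1] [199.5  51.1] -54.5 692
soap [399.  343.6] [69.7 39.5] -73.2 280 top [399.2 344. ] [66.2 37.1] -74.4 193
panrim [522.4 142.2] [214.4 195.4] -0.1 205
tray [5.587655e+02 1.238500e+01 1.800000e-02] 1343 2.11
[5.587655e+02 1.238500e+01 1.800000e-02]
tub [682.5 -84.7] [76.8 76. ] 80.8 341 [[122.  -99.3]]
can [675.2 116.1] [38.7 35.8] -73.3 76 [[118.3 101.6]]
wrench [ 522.1 -118.5] [198.   52.9] -52.8 413
soap [394.5 344.3] [88.6 69.3] -3.6 202 top [396.8 343.8] [64.8 41. ] -69.5 126
panrim [520.9 141.9] [217.1 196. ] -0.1 200
```

```bash
python3 -m handwheel '{"hand":[0.6,0.6,0.6,0.6,0.6,0.6,0.6,0.6,0.6,0.6,0.6,0.6],"translation":[[306,-695,0],[306,-695,0],[306,-695,0],[306,-695,0],[306,-695,0],[306,-695,0],[306,-695,0],[306,-695,0],[306,-695,0],[306,-695,0],[306,-695,0],[306,-695,0]],"turn":[[0,0,-0.6],[0,0,-0.6],[0,0,-0.6],[0,0,-0.6],[0,0,-0.6],[0,0,-0.6],[0,0,-0.6],[0,0,-0.6],[0,0,-0.6],[0,0,-0.6],[0,0,-0.6],[0,0,-0.6]]}'
```

```text
time: 1.1
position: [0.4099, 0.1297, 0.2415]
tool_rot: [0.453, 0.892, -0.0, -0.0]
ft_force: [0.9, -0.1, 0.7]
grip_width: 0.0523
grip_force: 0.0
```

```bash
python3 -m handwheel '{"hand":[0.6,0.6,0.6,0.6,0.6,0.6,0.6,0.6],"translation":[[104,-236,0],[104,-236,0],[104,-236,0],[104,-236,0],[104,-236,0],[104,-236,0],[104,-236,0],[104,-236,0]],"turn":[[0,0,0],[0,0,0],[0,0,0],[0,0,0],[0,0,0],[0,0,0],[0,0,0],[0,0,0]]}'
python3 - <<'E'
from fit import *
o=robot.get_obs(); i,p,d=snap("wrist","w1"); save(p,"w1.png"); print(o["position"])
P=cloud(i,d)
W=obj(P,(.4,.62,-.22,-.0),.0185,.034); print("wrench",*rect(W))
i,p,d=snap("scene","s1");C=cloud(i,d)
# dustpan by colour, in both views
for (a,b) in((p,C),(p,C)):
    pass
for t in("scene0","side0"):
    i,p,d=load(t); C=cloud(i,d); h=cv2.cvtColor(p,cv2.COLOR_RGB2HSV); m=(h[...,0]>100)&(h[...,0]<125)&(h[...,1]>170)&(C[...,0]<.65)&(C[...,0]>.38)&(C[...,1]>0)
    Q=C[m]; print("pan",*rect(Q)); f=Q[(Q[:,2]<.018)]; print(" floor",*rect(f)); g=Q[(Q[:,2]>.036)];print(" rim",*rect(g))
E
```

```text
time: 1.77
position: [0.515, -0.1074, 0.2412]
tool_rot: [0.455, 0.891, -0.0, 0.001]
ft_force: [-0.5, -0.0, 0.9]
grip_width: 0.0524
grip_force: 0.0
[ 0.51500853 -0.10738991  0.24117191]
wrench [ 508.2 -122. ] [218.7 194.6] 0.9 4042
pan [511. 129.] [211.7 168.7] 3.3 2900
 floor [509.  128.6] [208.7 166.7] 1.1 2126
 rim [474.8 115.9] [151.1 118.7] -82.7 261
pan [512.5 121.4] [209.3 157.1] 4.9 1434
 floor [518.6 122.8] [196.8 153.9] 4.9 877
 rim [485.9 120. ] [156.5 153.9] 1.4 228
```

View pics/w1.png

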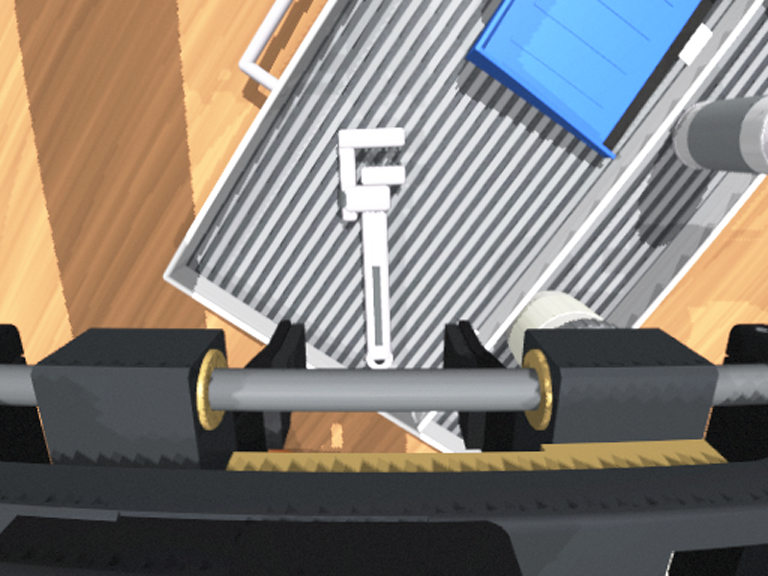

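Wrist view: the wrench handle runs from (379,358) up to the head at (370,210), nearly square to the fingers. The dustpan's blue edge is at the top right.

```bash
python3 - <<'E'
from fit import *
i,p,d=load("w1")
for n,u,v,z in[("end",379,366,.024),("h1",377,300,.024),("h2",374,230,.024),("headtipL",340,130,.028),("headtipR",404,130,.028)]:
    print(n,np.round(pt(i,d,u/1.5,v/1.5,z)*1000,1),np.round(pt(i,d,u/1.5,v/1.5)*1000,1))
a=pt(i,d,377/1.5,300/1.5,.024);b=pt(i,d,374/1.5,230/1.5,.024);e=(b-a)[:2];print(np.degrees(np.arctan2(e[1],e[0])))
E
```

```text
end [ 580.9 -191.6   24. ] [ 581.1 -191.8   23.5]
h1 [ 544.7 -144.7   24. ] [ 544.5 -144.4   24.9]
h2 [508.9 -99.4  24. ] [508.8 -99.3  24.4]
headtipL [444.4 -53.   28. ] [444.1 -53.1  24.1]
headtipR [482.6 -25.4  28. ] [482.7 -25.2  24.8]
128.33696352467746
```

```bash
python3 -m handwheel '{"hand":[0.6,0.6,0.6,0.6,0.6,0.6,0.6,0,0,0,0,0],"translation":[[-4,5,-40],[-4,5,-80],[-4,5,-120],[-4,5,-160],[-4,5,-190],[-4,5,-205],[-4,5,-210],[-4,5,-210],[-4,5,-210],[-4,5,-210],[-4,5,-210],[-4,5,-210]],"turn":[[0,0,0.035],[0,0,0.035],[0,0,0.035],[0,0,0.035],[0,0,0.035],[0,0,0.035],[0,0,0.035],[0,0,0.035],[0,0,0.035],[0,0,0.035],[0,0,0.035],[0,0,0.035]]}' 40
```

```text
time: 2.87
position: [0.51, -0.099, 0.0328]
tool_rot: [0.437, 0.899, 0.0, 0.001]
ft_force: [-1.3, 2.2, 2.7]
grip_width: 0.0332
grip_force: 40.0
```

```bash
python3 -m handwheel '{"hand":[0,0,0],"translation":[[0,0,0],[0,0,0],[0,0,0]],"turn":[[0,0,0],[0,0,0],[0,0,0]]}'
python3 - <<'E'
from h import *
i,p,d=snap("wrist","w2"); j,ps,ds=snap("side","d2")
import cv2
a=cv2.resize(p,(512,384)); b=cv2.resize(ps[150:290,200:387],(512,384),interpolation=cv2.INTER_CUBIC)
cv2.imwrite("pics/w2.png",np.vstack([a[60:330],b[60:]])[:,:,::-1])
E
```

```text
time: 3.12
position: [0.5101, -0.0991, 0.0328]
tool_rot: [0.437, 0.899, 0.0, 0.001]
ft_force: [-1.1, 2.9, 6.8]
grip_width: 0.0333
grip_force: 40.0
```

View pics/w2.png

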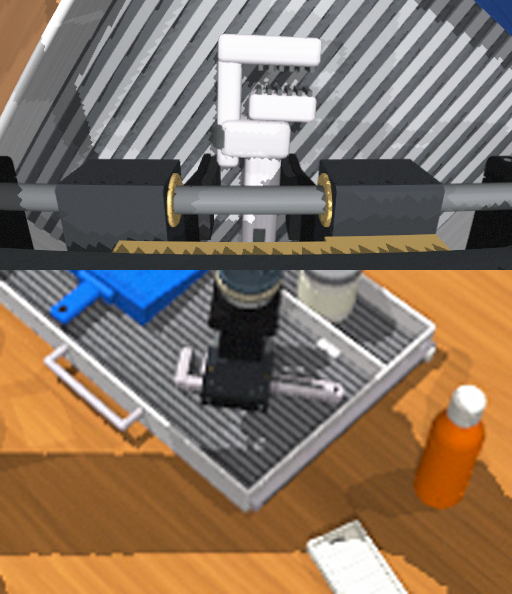

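The left finger stopped on the head's shank at (228,150), so I'm too close to the head. I'll open, slide 15 mm toward the handle end and regrip.

```bash
python3 -m handwheel '{"hand":[0.6,0.6,0.6,0.6,0.6,0.6,0,0,0,0,0,0],"translation":[[0,0,0],[0,0,0],[0,0,0],[9,-12,0],[9,-12,0],[9,-12,-1],[9,-12,-1],[9,-12,-1],[9,-12,-1],[9,-12,-1],[9,-12,-1],[9,-12,-1]],"turn":[[0,0,0],[0,0,0],[0,0,0],[0,0,0],[0,0,0],[0,0,0],[0,0,0],[0,0,0],[0,0,0],[0,0,0],[0,0,0],[0,0,0]]}' 50
```

```text
time: 4.22
position: [0.519, -0.1111, 0.0305]
tool_rot: [0.437, 0.899, 0.0, 0.0]
ft_force: [1.9, 0.8, -1.7]
grip_width: 0.02
grip_force: 1.7
```

```bash
python3 -m handwheel '{"hand":[0,0,0,0,0,0,0,0,0,0,0,0],"translation":[[0,0,20],[0,0,50],[-10,1,60],[-25,3,60],[-45,5,60],[-70,8,60],[-90,11,60],[-90,11,60],[-90,11,60],[-90,11,60],[-90,11,60],[-90,11,60]],"turn":[[0,0,0],[0,0,0],[0,0,-0.1],[0,0,-0.2],[0,0,-0.3],[0,0,-0.4],[0,0,-0.5],[0,0,-0.6],[0,0,-0.65],[0,0,-0.65],[0,0,-0.65],[0,0,-0.65]]}' 60
python3 - <<'E'
from fit import *
i,p,d=snap("wrist","w3"); save(p,"w3.png",scale=1.2); print(robot.get_obs()["position"])
E
```

```text
time: 5.22
position: [0.4287, -0.1004, 0.0903]
tool_rot: [0.701, 0.713, -0.0, -0.0]
ft_force: [-0.3, 0.6, -5.3]
grip_width: 0.0195
grip_force: 59.9
[ 0.4287764  -0.10033367  0.09037061]
```

View pics/w3.png

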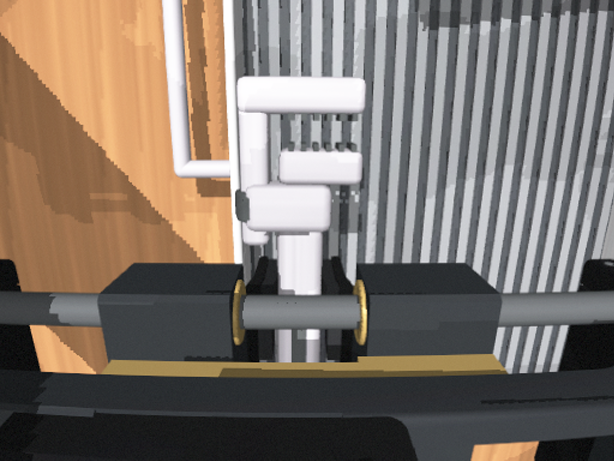

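The wrench is held square. Its head's left edge is at column 239, and the inner edge of the front wall's top is near column 236.

```bash
python3 - <<'E'
from fit import *
i,p,d=load("w3")
for n,u,v,z in[("wall in",235,30,.042),("wall in2",238,250,.042),("wall in1",234.5,60,.042),("headL",238,90,.09),("headL2",241,210,.09),("head tip",300,78,.09)]:
    print(n,np.round(pt(i,d,u/1.2,v/1.2,z)*1000,1),np.round(pt(i,d,u/1.2,v/1.2)*1000,1))
P=cloud(i,d)
Q=obj(P,(.38,.42,-.08,.2),.036,.046); Q=Q[np.isfinite(Q[:,0])]
for a in(-.05,0,.05,.1):
    s=Q[np.abs(Q[:,1]-a)<.02]; 
    if len(s)>5: print(a,np.round(np.percentile(s[:,0],[3,50,97])*1000,1),len(s))
E
```

```text
wall in [395.8  13.1  42. ] [393.8  15.7  29.8]
wall in2 [394.8 -98.1  42. ] [394.9 -97.9  42.5]
wall in1 [395.3  -0.6  42. ] [395.2  -0.5  41.3]
headL [404.4 -17.9  90. ] [403.6 -17.6  85.4]
headL2 [404.6 -63.6  90. ] [403.9 -64.6  85.7]
head tip [427.2 -13.4  90. ] [427.2 -12.9  85.2]
-0.05 [391.3 393.8 396. ] 479
0 [390.4 393.1 395.3] 623
```

```bash
python3 -m handwheel '{"hand":[0,0,0,0,0,0,0.27,0.27,0.27,0.27,0.27,0.27],"translation":[[-4,8,-20],[-4,8,-40],[-4,8,-55],[-4,8,-60],[-4,8,-60],[-4,8,-60],[-4,8,-60],[-4,8,-60],[-4,8,-60],[-4,8,-40],[-4,8,0],[-4,8,40]],"turn":[[0,0,0],[0,0,0],[0,0,0],[0,0,0],[0,0,0],[0,0,0],[0,0,0],[0,0,0],[0,0,0],[0,0,0],[0,0,0],[0,0,0]]}' 60
```

```text
time: 6.27
position: [0.4237, -0.0919, 0.1309]
tool_rot: [0.701, 0.713, -0.001, -0.002]
ft_force: [1.3, -0.9, -0.2]
grip_width: 0.0235
grip_force: 0.0
```

```bash
python3 -m handwheel '{"hand":[1,1,1,1,1,1,1,1,1,1,1,1],"translation":[[-2,-40,0],[-2,-80,0],[-2,-120,0],[-2,-160,0],[-2,-200,0],[-2,-240,0],[-2,-275,0],[-2,-275,-30],[-2,-275,-60],[-2,-275,-85],[-2,-275,-100],[-2,-275,-106]],"turn":[[0,0,-0.1],[0,0,-0.2],[0,0,-0.31],[0,0,-0.31],[0,0,-0.31],[0,0,-0.31],[0,0,-0.31],[0,0,-0.31],[0,0,-0.31],[0,0,-0.31],[0,0,-0.31],[0,0,-0.31]]}' 25
python3 -m handwheel '{"hand":[1,0,0,0,0,0,0,0],"translation":[[0,0,0],[0,0,0],[0,0,0],[0,0,0],[0,0,0],[0,0,0],[0,0,0],[0,0,0]],"turn":[[0,0,0],[0,0,0],[0,0,0],[0,0,0],[0,0,0],[0,0,0],[0,0,0],[0,0,0]]}' 25
```

```text
time: 7.27
position: [0.4215, -0.3662, 0.0223]
tool_rot: [0.803, 0.596, -0.0, -0.002]
ft_force: [0.4, -1.0, 0.2]
grip_width: 0.0857
grip_force: 0.0
time: 7.93
position: [0.4228, -0.3675, 0.0256]
tool_rot: [0.803, 0.596, -0.0, 0.0]
ft_force: [-1.1, 0.3, 5.6]
grip_width: 0.064
grip_force: 25.0
```

```bash
python3 -m handwheel '{"hand":[0,0,0,0,0,0,0,0,0,0,0,0],"translation":[[0,0,30],[0,0,65],[0,0,90],[10,25,95],[25,58,95],[42,92,95],[58,128,95],[75,165,95],[92,202,95],[108,238,95],[119,262,95],[119,262,95]],"turn":[[0,0,0],[0,0,0],[0,0,0],[0,0,0.1],[0,0,0.2],[0,0,0.31],[0,0,0.31],[0,0,0.31],[0,0,0.31],[0,0,0.31],[0,0,0.31],[0,0,0.31]]}' 30
python3 -m handwheel '{"hand":[0,0,0,0,0,0,0,0.9,0.9,0.9,0.9,0.9],"translation":[[0,0,-30],[0,0,-60],[0,0,-78],[0,0,-85],[0,0,-87],[0,0,-87],[0,0,-87],[0,0,-87],[0,0,-87],[0,0,-87],[0,0,-60],[0,0,-20]],"turn":[[0,0,0],[0,0,0],[0,0,0],[0,0,0],[0,0,0],[0,0,0],[0,0,0],[0,0,0],[0,0,0],[0,0,0],[0,0,0],[0,0,0]]}'
python3 - <<'E'
from h import *
i,p,d=snap("side","d3"); save(p,"d3.png",crop=(190,90,370,270),scale=3)
E
```

```text
time: 8.93
position: [0.5429, -0.1002, 0.1194]
tool_rot: [0.7, 0.715, 0.001, -0.0]
ft_force: [0.3, -0.7, -1.4]
grip_width: 0.064
grip_force: 30.0
time: 9.93
position: [0.5393, -0.1046, 0.0972]
tool_rot: [0.702, 0.713, -0.002, -0.004]
ft_force: [1.7, -1.0, -0.1]
grip_width: 0.0777
grip_force: 0.0
```

View pics/d3.png

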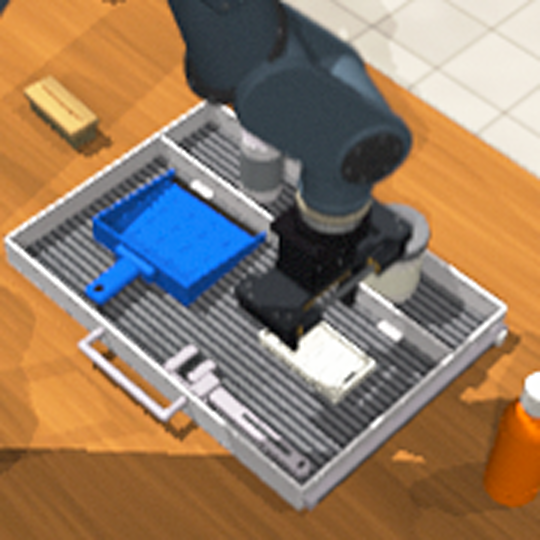

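The dish is on the liner at (320,360), behind the middle of the wrench, which lies along the front wall. Now the soap.

```bash
python3 -m handwheel '{"hand":[0.8,0.8,0.8,0.8,0.8,0.8,0.8,0.8,0.8,0.8,0.8,0.8],"translation":[[-4,12,40],[-14,45,45],[-27,85,45],[-40,125,45],[-52,165,45],[-65,205,45],[-77,245,45],[-90,284,45],[-103,324,45],[-115,364,45],[-128,404,45],[-142,448,45]],"turn":[[0,0,0],[0,0,0.1],[0,0,0.2],[0,0,0.27],[0,0,0.27],[0,0,0.27],[0,0,0.27],[0,0,0.27],[0,0,0.27],[0,0,0.27],[0,0,0.27],[0,0,0.27]]}'
python3 -m handwheel '{"hand":[0.8,0.8,0.8],"translation":[[0,0,0],[0,0,0],[0,0,0]],"turn":[[0,0,0],[0,0,0],[0,0,0]]}' 20
python3 - <<'E'
from fit import *
i,p,d=snap("wrist","w4"); P=cloud(i,d)
print(rect(obj(P,(.35,.46,.29,.40),.014,.03)),rect(obj(P,(.35,.46,.29,.40),.006,.03)))
E
```

```text
time: 10.98
position: [0.4009, 0.3388, 0.145]
tool_rot: [0.599, 0.801, 0.001, 0.0]
ft_force: [1.3, -0.2, 1.0]
grip_width: 0.0694
grip_force: 0.0
time: 11.23
position: [0.4015, 0.3367, 0.1446]
tool_rot: [0.599, 0.801, -0.0, 0.0]
ft_force: [-1.4, -0.4, -0.2]
grip_width: 0.0699
grip_force: 0.0
(array([397.4, 347.1]), array([66.5, 39.9]), -73.4, 3236) (array([397.3, 347.4]), array([66.8, 40. ]), -73.6, 3274)
```

```bash
python3 -m handwheel '{"hand":[0.8,0.8,0.8,0.8,0.8,0.8,0,0,0,0,0,0],"translation":[[-4,9,-30],[-4,9,-65],[-4,9,-95],[-4,9,-110],[-4,9,-117],[-4,9,-117],[-4,9,-117],[-4,9,-117],[-4,9,-117],[-4,9,-117],[-4,9,-117],[-4,9,-117]],"turn":[[0,0,0],[0,0,0],[0,0,0],[0,0,0],[0,0,0],[0,0,0],[0,0,0],[0,0,0],[0,0,0],[0,0,0],[0,0,0],[0,0,0]]}' 20
python3 -m handwheel '{"hand":[0,0,0,0,0],"translation":[[0,0,0],[0,0,10],[0,0,40],[0,0,80],[0,0,120]],"turn":[[0,0,0],[0,0,0],[0,0,0],[0,0,0],[0,0,0]]}' 25
```

```text
time: 12.28
position: [0.3979, 0.346, 0.0283]
tool_rot: [0.599, 0.801, 0.001, 0.0]
ft_force: [-0.1, -0.1, 4.8]
grip_width: 0.0395
grip_force: 20.0
time: 12.7
position: [0.3964, 0.3451, 0.1483]
tool_rot: [0.599, 0.801, -0.002, -0.001]
ft_force: [1.2, 0.6, -0.6]
grip_width: 0.0394
grip_force: 25.0
```

```bash
python3 -m handwheel '{"hand":[0,0,0,0,0,0,0,0,0,0,0,0],"translation":[[8,-25,0],[20,-62,0],[33,-102,0],[46,-142,0],[59,-182,0],[72,-222,0],[85,-262,0],[97,-302,0],[110,-342,0],[122,-380,0],[134,-418,0],[142,-442,0]],"turn":[[0,0,0],[0,0,-0.1],[0,0,-0.2],[0,0,-0.27],[0,0,-0.27],[0,0,-0.27],[0,0,-0.27],[0,0,-0.27],[0,0,-0.27],[0,0,-0.27],[0,0,-0.27],[0,0,-0.27]]}'
python3 -m handwheel '{"hand":[0,0,0],"translation":[[0,0,0],[0,0,0],[0,0,0]],"turn":[[0,0,0],[0,0,0],[0,0,0]]}'
python3 - <<'E'
from fit import *
o=robot.get_obs(); print(o["position"])
for n in("wrist","scene","side"):
    i,p,d=snap(n,n+"5"); P=cloud(i,d)
    print(n,*rect(obj(P,(.495,.60,-.175,-.03),.02,.036)))
    if n=="wrist": print("soap in hand",*rect(obj(P,(.48,.60,-.175,-.03),.10,.155)))
    if n=="wrist": save(p,"w5.png",scale=1.2)
E
```

```text
time: 13.7
position: [0.541, -0.1004, 0.1482]
tool_rot: [0.702, 0.712, 0.0, 0.001]
ft_force: [1.1, 1.0, -0.8]
grip_width: 0.0397
grip_force: 25.0
time: 13.95
position: [0.5385, -0.0955, 0.1474]
tool_rot: [0.702, 0.713, -0.0, -0.001]
ft_force: [-0.1, -0.1, -0.8]
grip_width: 0.04
grip_force: 25.0
[ 0.53847307 -0.09547241  0.14741356]
wrist [541.7 -85.9] [77.1 64.2] -89.2 3336
soap in hand [537.9 -93.9] [67.  59.3] 89.7 7407
scene [ 542.2 -106.1] [116.6  66.5] -89.2 852
side [ 542.6 -105.1] [118.6  68.5] -88.8 606
```

View pics/w5.png

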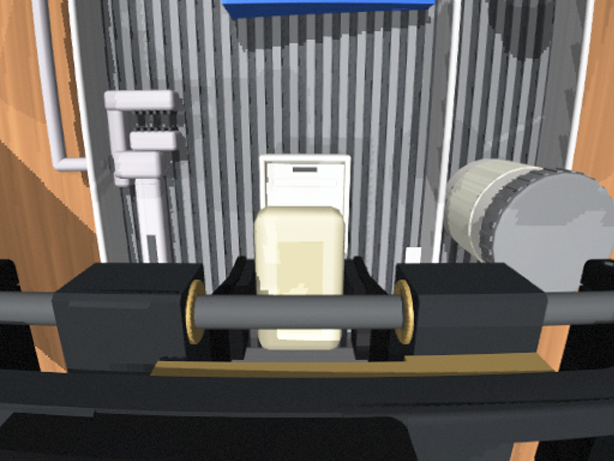

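The soap is held at (300,275) above the dish at (305,200), lined up with it.

```bash
python3 -m handwheel '{"hand":[0,0,0,0,0,0,0,0,0,0.6,0.6,0.6],"translation":[[3,-11,0],[3,-11,-30],[3,-11,-60],[3,-11,-80],[3,-11,-90],[3,-11,-93],[3,-11,-95],[3,-11,-95],[3,-11,-95],[3,-11,-95],[3,-11,-95],[3,-11,-95]],"turn":[[0,0,0],[0,0,0],[0,0,0],[0,0,0],[0,0,0],[0,0,0],[0,0,0],[0,0,0],[0,0,0],[0,0,0],[0,0,0],[0,0,0]]}'
python3 -m handwheel '{"hand":[0.7,0.7,0.7,0.7,0.7],"translation":[[0,0,0],[0,0,10],[0,0,50],[0,0,90],[0,0,120]],"turn":[[0,0,0],[0,0,0],[0,0,0],[0,0,0],[0,0,0]]}'
```

```text
time: 15.1
position: [0.5432, -0.1075, 0.0534]
tool_rot: [0.701, 0.713, 0.0, 0.001]
ft_force: [0.6, 1.0, 0.1]
grip_width: 0.0497
grip_force: 0.0
time: 15.52
position: [0.5431, -0.1074, 0.1755]
tool_rot: [0.701, 0.713, 0.0, 0.001]
ft_force: [1.0, -0.0, 0.7]
grip_width: 0.0608
grip_force: 0.0
```

```bash
python3 -m handwheel '{"hand":[0.8,0.8,0.8,0.8,0.8,0.8,0.8,0.8,0.8,0.8,0.8,0.8],"translation":[[38,479,0],[38,479,0],[38,479,0],[38,479,0],[38,479,0],[38,479,0],[38,479,0],[38,479,0],[38,479,0],[38,479,0],[38,479,0],[38,479,0]],"turn":[[0,0,-0.045],[0,0,-0.045],[0,0,-0.045],[0,0,-0.045],[0,0,-0.045],[0,0,-0.045],[0,0,-0.045],[0,0,-0.045],[0,0,-0.045],[0,0,-0.045],[0,0,-0.045],[0,0,-0.045]]}'
python3 - <<'E'
from fit import *
o=robot.get_obs(); i,p,d=snap("wrist","w6"); P=cloud(i,d); print(o["position"])
print(rect(obj(P,(.53,.64,.29,.46),.022,.045)))
for n in("scene","side"):
    i,p,d=snap(n,n+"6"); P=cloud(i,d); print(n,"soap",*rect(obj(P,(.5,.58,-.16,-.05),.038,.06)),"dish",*rect(obj(P,(.495,.60,-.175,-.03),.02,.036)))
    print("wr",*rect(obj(P,(.398,.46,-.217,.02),.018,.035)))
    t=np.array([558.7,11.9,.017]); h=cv2.cvtColor(p,cv2.COLOR_RGB2HSV); C=P; m=(h[...,0]>100)&(h[...,0]<125)&(h[...,1]>170)&(C[...,0]<.65)&(C[...,0]>.38)&(C[...,1]>0)
    Q=C[m]; print(" pan rim",*rect(Q[(Q[:,2]>.020)]))
    if n=="scene": save(p,"s6.png",crop=(230,130,380,250),scale=5)
E
```

```text
time: 16.52
position: [0.5801, 0.3767, 0.1736]
tool_rot: [0.716, 0.698, 0.002, -0.0]
ft_force: [-0.2, 0.5, 0.9]
grip_width: 0.0692
grip_force: 0.0
[0.58014188 0.37669822 0.17359605]
(array([582. , 374.9]), array([102.3,  44. ]), 86.7, 4847)
scene soap [ 543.8 -108. ] [67.6 41.1] -88.5 396 dish [ 541.5 -106.3] [116.5  67. ] -89.6 687
wr [ 419.8 -109.4] [209.7  51.3] 85.6 693
 pan rim [517.8 222.1] [355.4 212.7] 89.5 800
side soap [ 544.1 -107.9] [67.  40.5] -89.0 220 dish [ 542.2 -105.7] [118.7  69. ] 89.8 381
wr [ 425.  -109.9] [214.8  48. ] 88.1 427
 pan rim [514.2 213.5] [339.2 209.5] 89.5 524
```

View pics/s6.png

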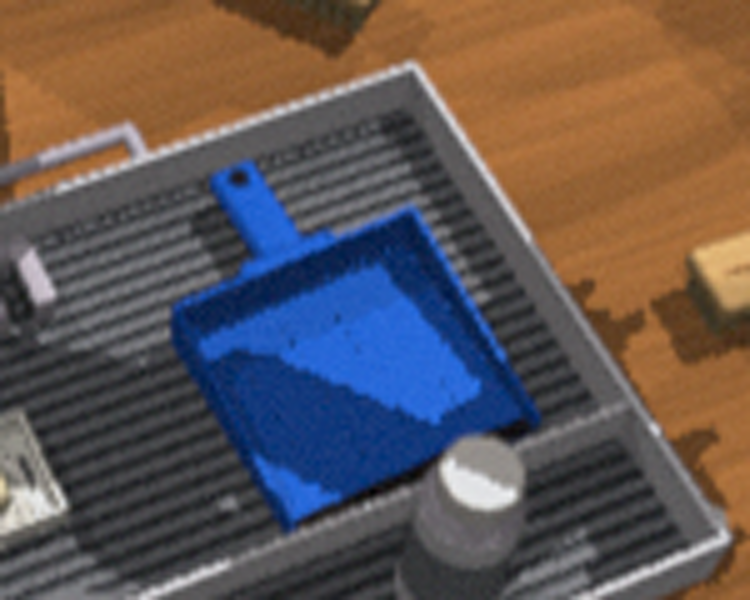

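The dustpan's back-wall rim corners are at (175,308) and (413,210) in the crop. Its open-edge corners are at (290,530) and (540,420).

```bash
python3 - <<'E'
from fit import *
i,p,d=load("scene6")
for u,v,z in[(175,308,.044),(413,210,.044),(290,530,.008),(540,420,.022),(237,160,.034)]:
    print(np.round(pt(i,d,230+u/5,130+v/5,z)*1000))
E
```

```text
[491.  47.  44.]
[483. 193.  44.]
[618.  58.   8.]
[616. 203.  22.]
[408. 121.  34.]
```

```bash
python3 -m handwheel '{"hand":[0.8,0.8,0.8,0.8,0.8,0.8,0.8,0,0,0,0,0],"translation":[[2,-3,-40],[2,-3,-80],[2,-3,-115],[2,-3,-132],[2,-3,-140],[2,-3,-143],[2,-3,-143],[2,-3,-143],[2,-3,-143],[2,-3,-143],[2,-3,-143],[2,-3,-143]],"turn":[[0,0,-0.015],[0,0,-0.015],[0,0,-0.015],[0,0,-0.015],[0,0,-0.015],[0,0,-0.015],[0,0,-0.015],[0,0,-0.015],[0,0,-0.015],[0,0,-0.015],[0,0,-0.015],[0,0,-0.015]]}' 20
python3 -m handwheel '{"hand":[0,0,0,0,0],"translation":[[0,0,0],[0,0,10],[0,0,40],[0,0,75],[0,0,100]],"turn":[[0,0,0],[0,0,0],[0,0,0],[0,0,0],[0,0,0]]}' 25
```

```text
time: 17.67
position: [0.5828, 0.369, 0.0305]
tool_rot: [0.722, 0.691, 0.0, 0.0]
ft_force: [-1.1, 0.0, 0.7]
grip_width: 0.044
grip_force: 0.4
time: 18.08
position: [0.5831, 0.369, 0.132]
tool_rot: [0.722, 0.691, 0.001, 0.0]
ft_force: [0.8, 0.9, 0.7]
grip_width: 0.044
grip_force: 25.0
```

```bash
python3 -m handwheel '{"hand":[0,0,0,0,0,0,0,0,0,0,0,0],"translation":[[-7,-40,0],[-14,-81,0],[-21,-122,0],[-27,-163,0],[-34,-204,0],[-41,-246,0],[-41,-246,0],[-41,-246,-25],[-41,-246,-50],[-41,-246,-70],[-41,-246,-82],[-41,-246,-87]],"turn":[[0,0,0.1],[0,0,0.1],[0,0,0.1],[0,0,0.1],[0,0,0.1],[0,0,0.1],[0,0,0.1],[0,0,0.1],[0,0,0.1],[0,0,0.1],[0,0,0.1],[0,0,0.1]]}' 25
python3 -m handwheel '{"hand":[0,0,0,0.62,0.62,0.62,0.62,0.62,0.62,0.62],"translation":[[0,0,-3],[0,0,-3],[0,0,-3],[0,0,-3],[0,0,-3],[0,0,-3],[0,0,10],[0,0,40],[0,0,80],[0,0,120]],"turn":[[0,0,0],[0,0,0],[0,0,0],[0,0,0],[0,0,0],[0,0,0],[0,0,0],[0,0,0],[0,0,0],[0,0,0]]}'
```

```text
time: 19.08
position: [0.5405, 0.1229, 0.0411]
tool_rot: [0.687, 0.727, -0.001, -0.001]
ft_force: [-6.6, -1.3, 32.9]
grip_width: 0.0438
grip_force: 25.0
time: 19.92
position: [0.5411, 0.1228, 0.1632]
tool_rot: [0.687, 0.727, -0.001, -0.001]
ft_force: [1.0, 0.3, 0.5]
grip_width: 0.0539
grip_force: 0.0
```

```bash
python3 -m handwheel '{"hand":[0.8,0.8,0.8,0.8,0.8,0.8,0.8,0.8,0.8,0.8,0.8,0.8],"translation":[[3,-35,20],[6,-72,38],[9,-110,56],[12,-148,74],[15,-186,92],[18,-226,100],[21,-266,100],[24,-307,100],[28,-348,100],[31,-389,100],[35,-430,100],[38,-474,100]],"turn":[[0,0,0],[0,0,0],[0,0,0],[0,0,0],[0,0,0],[0,0,0],[0,0,0],[0,0,0],[0,0,0],[0,0,0],[0,0,0],[0,0,0]]}'
python3 -m handwheel '{"hand":[0.8,0.8],"translation":[[0,0,0],[0,0,0]],"turn":[[0,0,0],[0,0,0]]}'
python3 - <<'E'
from fit import *
i,p,d=snap("wrist","w7"); P=cloud(i,d); print(rect(obj(P,(.55,.61,-.4,-.3),.165,.2)))
i,p,d=snap("scene","s7"); P=cloud(i,d); print(rect(obj(P,(.55,.61,-.4,-.3),.170,.19)))
save(p,"s7.png",crop=(150,130,380,310),scale=3)
C=P;print("brush",rect(obj(C,(.5,.58,.05,.19),.041,.06)),"tub",rect(obj(C,(.62,.75,-.15,-.02),.094,.15)),"can",rect(obj(C,(.63,.72,.07,.16),.127,.15)))
E
```

```text
time: 20.92
position: [0.5796, -0.3507, 0.2627]
tool_rot: [0.687, 0.727, 0.0, 0.0]
ft_force: [1.6, 0.5, -0.5]
grip_width: 0.0696
grip_force: 0.0
time: 21.08
position: [0.5791, -0.3515, 0.262]
tool_rot: [0.688, 0.725, 0.0, 0.0]
ft_force: [0.6, 1.1, -0.4]
grip_width: 0.0697
grip_force: 0.0
(array([ 578.7, -350.9]), array([34.5, 33.6]), 19.0, 1571)
(array([ 591.7, -350.6]), array([28.2,  9.6]), -80.9, 60)
brush (array([541.4, 127.3]), array([102.8,  45.3]), -87.5, 550) tub (array([682.7, -85.1]), array([75. , 74.9]), 4.1, 861) can (array([678.1, 115.2]), array([38.6, 37. ]), -29.6, 217)
```

View pics/s7.png

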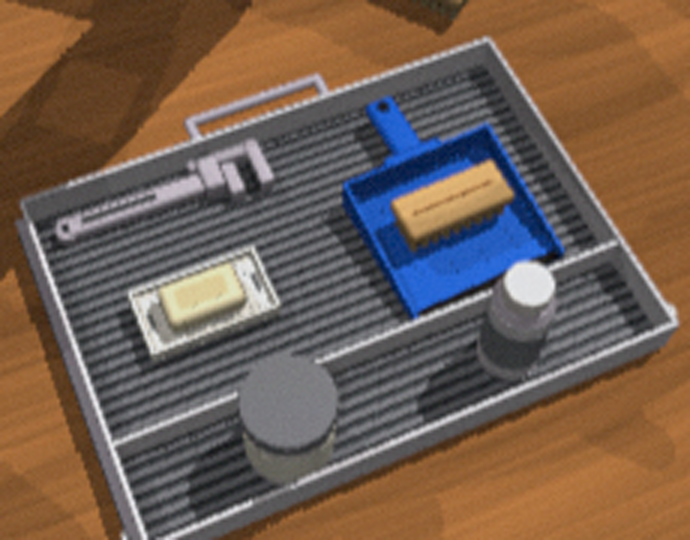

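The wrench lies along the wall, the soap is flat in the dish at (203,295) and the brush is in the pan at (455,200). Now the bottle.

```bash
python3 -m handwheel '{"hand":[0.8,0.8,0.8,0.8,0.8,0,0,0,0,0,0,0],"translation":[[0,0,-35],[0,0,-70],[0,0,-88],[0,0,-95],[0,0,-95],[0,0,-95],[0,0,-95],[0,0,-95],[0,0,-95],[0,0,-95],[0,0,-95],[0,0,-95]],"turn":[[0,0,0],[0,0,0],[0,0,0],[0,0,0],[0,0,0],[0,0,0],[0,0,0],[0,0,0],[0,0,0],[0,0,0],[0,0,0],[0,0,0]]}' 30
python3 -m handwheel '{"hand":[0,0,0,0,0,0,0],"translation":[[0,0,0],[0,0,15],[0,0,50],[0,0,85],[0,0,120],[0,0,140],[0,0,140]],"turn":[[0,0,0],[0,0,0],[0,0,0],[0,0,0],[0,0,0],[0,0,0],[0,0,0]]}' 40
```

```text
time: 22.18
position: [0.5794, -0.3491, 0.1681]
tool_rot: [0.687, 0.727, -0.0, 0.0]
ft_force: [-1.0, 0.4, 2.3]
grip_width: 0.0336
grip_force: 30.0
time: 22.77
position: [0.5814, -0.3503, 0.3126]
tool_rot: [0.687, 0.727, 0.0, 0.005]
ft_force: [1.4, -0.8, -3.3]
grip_width: 0.0329
grip_force: 40.0
```

```bash
python3 -m handwheel '{"hand":[0,0,0,0,0,0,0,0,0,0,0,0],"translation":[[5,20,0],[15,55,0],[25,92,0],[35,130,0],[45,168,0],[56,206,0],[66,244,0],[77,282,0],[87,318,0],[94,346,0],[99,364,0],[101,371,0]],"turn":[[0,0,0],[0,0,0],[0,0,0],[0,0,0],[0,0,0],[0,0,0],[0,0,0],[0,0,0],[0,0,0],[0,0,0],[0,0,0],[0,0,0]]}'
python3 -m handwheel '{"hand":[0,0,0,0],"translation":[[0,0,0],[0,0,0],[0,0,0],[0,0,0]],"turn":[[0,0,0],[0,0,0],[0,0,0],[0,0,0]]}'
python3 - <<'E'
from fit import *
print(robot.get_obs()["position"])
for n in("scene","side"):
    i,p,d=snap(n,n+"8"); P=cloud(i,d)
    h=cv2.cvtColor(p,cv2.COLOR_RGB2HSV); m=(h[...,0]<14)&(h[...,1]>190)&(P[...,0]>.62)&(P[...,0]<.74)&(abs(P[...,1]-.02)<.07)&(P[...,2]>.1)
    Q=P[m]; 
    for a,b in((.14,.18),(.18,.22),(.22,.25)):
        q=Q[(Q[:,2]>a)&(Q[:,2]<b)]; 
        if len(q)>10: print(n,a,circ(q,29),len(q))
E
```

```text
time: 23.77
position: [0.6793, 0.0264, 0.3036]
tool_rot: [0.686, 0.728, -0.001, -0.003]
ft_force: [-0.4, -0.4, -5.4]
grip_width: 0.0331
grip_force: 40.0
time: 24.1
position: [0.6801, 0.0202, 0.307]
tool_rot: [0.688, 0.726, -0.001, -0.0]
ft_force: [0.6, -1.0, -4.5]
grip_width: 0.0329
grip_force: 40.0
[0.68008804 0.02021898 0.30703105]
scene 0.14 [678.63632037  16.84785162] 131
scene 0.18 [678.6906528   16.99078385] 202
scene 0.22 [678.84714205  17.02861498] 156
side 0.14 [682.03216822  18.74218606] 114
side 0.18 [681.2412878  17.2079311] 123
side 0.22 [680.68679594  16.272275  ] 114
```

```bash
python3 -m handwheel '{"hand":[0,0,0,0,0,0,0,0,0,0,0,0],"translation":[[0,2,-20],[0,2,-45],[0,2,-70],[0,2,-92],[0,2,-108],[0,2,-118],[0,2,-124],[0,2,-128],[0,2,-130],[0,2,-131],[0,2,-131],[0,2,-131]],"turn":[[0,0,0],[0,0,0],[0,0,0],[0,0,0],[0,0,0],[0,0,0],[0,0,0],[0,0,0],[0,0,0],[0,0,0],[0,0,0],[0,0,0]]}'
```

```text
time: 25.2
position: [0.681, 0.0241, 0.1776]
tool_rot: [0.687, 0.727, 0.001, 0.001]
ft_force: [-0.3, 0.5, -5.0]
grip_width: 0.0331
grip_force: 40.0
```

```bash
python3 -m handwheel '{"hand":[0,0,0,0],"translation":[[0,0,-1],[0,0,-2],[0,0,-2],[0,0,-2]],"turn":[[0,0,0],[0,0,0],[0,0,0],[0,0,0]]}'
```

```text
time: 25.53
position: [0.6811, 0.0241, 0.176]
tool_rot: [0.687, 0.727, 0.001, 0.001]
ft_force: [-0.6, -0.1, 2.8]
grip_width: 0.0332
grip_force: 40.0
```

Contact, so I'll release and retreat.

```bash
python3 -m handwheel '{"hand":[0.6,0.6,0.6,0.6,0.6,0.6,0.6,0.6,0.6,0.6,0.6,0.6],"translation":[[0,0,0],[0,0,0],[0,0,0],[0,0,5],[0,0,25],[0,0,55],[0,0,90],[-20,0,110],[-50,0,110],[-90,0,110],[-130,0,110],[-170,0,110]],"turn":[[0,0,0],[0,0,0],[0,0,0],[0,0,0],[0,0,0],[0,0,0],[0,0,0],[0,0,0],[0,0,0],[0,0,0],[0,0,0],[0,0,0]]}'
python3 -m handwheel '{"hand":[0.6,0.6,0.6,0.6,0.6,0.6,0.6,0.6],"translation":[[-20,-40,0],[-40,-80,0],[-60,-120,0],[-60,-160,0],[-60,-200,0],[-60,-240,0],[-60,-280,0],[-60,-320,0]],"turn":[[0,0,0],[0,0,0],[0,0,0],[0,0,0],[0,0,0],[0,0,0],[0,0,0],[0,0,0]]}'
python3 - <<'E'
from fit import *
i,p,d=snap("scene","s9"); C=cloud(i,d); j,ps,ds=snap("side","d9")
cv2.imwrite("pics/f.png",np.hstack([cv2.resize(p[120:320,140:390],(400,320),interpolation=cv2.INTER_CUBIC),cv2.resize(ps[100:280,170:395],(400,320),interpolation=cv2.INTER_CUBIC)])[:,:,::-1])
for P in(C,cloud(j,ds)):
    print("cap",rect(obj(P,(.63,.74,-.03,.07),.165,.2)),"tub",rect(obj(P,(.62,.75,-.15,-.03),.094,.115))[0],"can",rect(obj(P,(.63,.72,.07,.16),.127,.15))[0])
E
```

```text
time: 26.53
position: [0.5089, 0.0242, 0.2849]
tool_rot: [0.687, 0.727, 0.0, 0.0]
ft_force: [-0.2, -1.1, 0.1]
grip_width: 0.0522
grip_force: 0.0
time: 27.2
position: [0.4501, -0.298, 0.2852]
tool_rot: [0.687, 0.726, 0.0, 0.001]
ft_force: [1.2, -0.1, -0.2]
grip_width: 0.052
grip_force: 0.0
cap (array([681.3,  19.5]), array([34.1, 32.2]), -22.5, 242) tub [682.1 -85. ] can [678.3 114.9]
cap (array([0., 0.]), array([0., 0.]), 0.0, 0) tub [679.9 -76.1] can [659.9 117.5]
```

View pics/f.png

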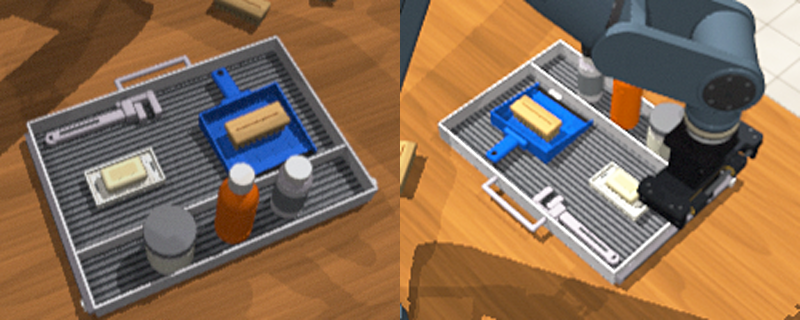

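The bottle stands at (238,205) in the left view, between the tub and the can with gaps on both sides. Everything else is in place and the robot is clear.

```bash
python3 -c "
from rig import hand_in; print(hand_in())"
```

```text
the job is handed in; nothing more can be done
None
```

I put all five things in place and handed the job in at about 27 s; in the last pictures each sat where you asked and the robot was clear, but the hand-in returned no verdict.

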